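# Lock the figure mould and hold the parting blade snug between its halves

## Robot

A 6-joint arm with a two-finger parallel gripper is mounted at the origin on the work surface. World frame = base frame: x ahead of the robot, y to its left, z up, the work surface at z = 0. Lengths are in m, angles in rad, forces in N, time in s.
With the tool pointing down it reaches from about 0.375 to 0.925 m from the base axis. Payload 5.7 kg.
Tool frame: the origin (TCP) lies on the centre line of the jaws, within the pads' length; the fingertips stand 17 mm ahead of it and the grasp point (between the pads) lies 2 mm behind it (env.finger_overhang is the distance from the TCP to the fingertips, in m); z points along the fingers, y is the line along which they close (so a half turn about z gives the same grasp; the last joint's range is limited). The gripper opens to 85 mm and grips with 20 to 120 N. Pads are 22 mm wide; open, the fingers measure 114 mm over their backs; the gripper's body (76 mm by 85 mm) begins 54 mm behind the grasp point. The pads swing forward as they close: fully open they stand 13 mm farther back than shut.
Start: joints at [1.191, 0.359, 1.51, -0, 1.272, -0.115], TCP at [0.157, 0.579, 0.248] pointing down, gripper open.
Joint ranges: [-2.97, 2.97], [-1.01, 2.36], [0.21, 2.38], [-0.96, 4.11], [0.2, 2.71], [-2.98, 2.98]. Speed limits (rad/s): [2.39, 2.39, 3.14, 3.14, 3.14, 3.14].

## Interface

Orientations are given as a unit quaternion [x, y, z, w].
In Python, from bench import get_obs, eyes, env gives the robot as it stands.
- The arm moves only by the shell command python3 -m jog 'ROWS'. ROWS is JSON, one flat list of numbers, 7 for each row, row after row: the closure, from -1 (fully open) to 1 (shut), then the shift along the tool's x, y, z in m, then the turn, a rotation vector about the tool's x, y, z in rad. A call has 1 to 8 rows; each row is the pose to reach, as a shift and turn from the pose commanded when the call began, along the tool's axes at that moment; what a row does not reach only later rows make up. A row lasts 1/8 s, in which the tool goes at most 62.5 mm and 10.7 degrees, less where a joint would pass 70% of its speed; a pose out of reach is approached as far as the arm can. A call with a gripper value outside its range is refused whole. The fingers move at their own pace and stop on an object; the grip force is fixed at half the most. Time passes only in rows, so rows that repeat a pose let the fingers close. It gives the time, the measured TCP pose, the force, the opening and the grip force at its end, in the units of the state.
- get_obs(): the state, without advancing time (a new reading comes with each control period).
- eyes.capture(name): name is "side" or "top"; returns a dict with "color" (400x640x3 uint8, red, green, blue), "fx", "fy", "cx", "cy" (pixels), "k1" (the pictures are not rectified: a ray, as slopes to the right and down, at radius r is drawn at 1 + k1 r^2 times it, then the intrinsics apply), "T" (4x4, takes a point from camera to world coordinates). Camera axes: x right, y up, looking along -z (the intrinsics and any distortion apply to the point x, -y, -z); pixel columns grow to the right and rows downward; lengths in m; the calibration is good to about 2 mm. A picture is of the moment at which its call begins. There is no depth.
- env.hand_in(): hands the job in; it is judged then, once.
The state is a dict: "time": time; "qpos": joint angles; "joint_vel": joint speeds; "joint_torque": joint torques, N m; "ee_pos": TCP position; "tcp_rot": TCP orientation; "contact_force": force on the tool from outside, world axes, zero at the start; "wrist_torque": the same for the moment, N m; "grip_width": finger opening in m; "gripper_force": force on a finger pad.
Only numpy, scipy, OpenCV 4.12 (cv2) and the standard library are available. Lean on these libraries where they do the work, as an engineer would, in place of code of your own. Each camera call takes 0.05 s, during which the arm holds its last target. There are 200 camera calls.

## Task

First swing the mould stand's steel locking bar all the way down into its forked catch. Then draw the parting blade out of its wooden block by the black handle and slide it straight down into the gap between the two mould halves, its full width in the gap, until it drags snugly on both halves without forcing them apart. Finish holding the blade in the gripper at that depth, not letting go, and leave the figure, the jar and the bowl alone.

Things in the scene. Friction and masses are not known exactly. Their poses are not given: they have to be found in the camera images.
- stand: Fixed mould stand: dark steel base 180 x 200 x 12 mm, turned on the table by up to 0.5 rad. Origin on the table under the middle of the mould; its x is the direction across the gap (from front half to back half; front faces the robot), y the direction along the gap, z up. The base reaches from y -80 to +120 mm and x -90 to +90 mm; the locking bar runs along its +y side at y = 78 mm.
- lock_bar (a joint): Angle of the locking bar (rad): 0 = lying level in its forked catch (its stop), growing as its free end lifts; starts raised 0.6 to 1.0. A steel bar 12 mm wide, 10 mm thick, 150 mm long to its short down-turned end. It stays where it is left (hinge friction about 0.14 N m); push its upper side down with the closed fingertips, following the arc.
- bar_pivot (a point): Hinge axis of the locking bar, on top of a post at the back of the stand, at stand x 68, y 78, z 98 mm. The hinge axis is along the stand's y; the closed bar points from here to the stand's -x and lies level at z 98 mm (middle). The fork stands 128 mm from the pivot and is no higher than 105 mm.
- bar_push (a point): Point on the upper face of the locking bar, 100 mm from the pivot along the bar and 5 mm above its mid-line: a good place to push. Closed, it is at 103 mm height.
- slot (a point): Middle of the mouth of the gap between the mould halves, level with their tops, 110 mm above the table, moving with the mould. The mouth is 9.5 to 11.5 mm wide (stand x), 72 mm long (stand y), open on top; the gap narrows steadily, by 1.1 mm every 10 mm of depth, and is 88 mm deep; each face leans 0.057 rad.
- front_half: Front mould half (robot side), an aluminium plate 72 mm wide, 88 mm tall, 12 mm thick with a bulging figure on its outside; origin at the inner top edge, mid-length. It yields away from the back half against a spring, 6 N per mm, no preload. Snug means the halves squeeze the blade with about 2 to 15 N; more than 25 N marks the mould.
- back_half: Back mould half, same shape as the front one, on the far (+x) side of the gap; origin at the top inner edge, middle of its length. Set 0 to 1 mm nearer or farther from start to start, and stiff, so the depth at which the blade begins to drag differs.
- block: Fixed light wooden block 70 x 100 x 100 mm high with one slot 9 x 35 mm from top to bottom in which the blade stands; origin on the table under its middle; slot long side along its y.
- blade: Loose parting blade, 120 g, standing upright in the block. Steel blade 5 mm thick (its x), 30 mm wide (its y), 90 mm long, under a black handle 18 mm (x) x 36 mm (y) x 60 mm tall. Origin at the underside of the handle, on the centre line; z up. The handle's underside rests on the block's top, 100 mm above the table.
- blade_tip (a point): Middle of the blade's lower edge, 90 mm below the handle's underside. It first touches both halves when 38 to 58 mm below their tops; some 5 to 10 mm deeper it is snug, and pushing it on then takes very roughly 5 to 15 N.
- blade_grip (a point): Middle of the handle, 38 mm above its underside: grip here from above, fingers across the 18 mm thickness.
- figure: Loose white cast figure, 56 mm across, 110 mm tall, bystander; origin at its foot.
- jar: Loose amber jar, 60 mm across, 95 mm tall, bystander; origin at its foot.
- bowl: Loose white bowl, 110 mm across, 50 mm tall, bystander; origin at its foot.
- cradle (a joint): Where the mould pair floats in the stand (m, along stand x, 0 = centred): both halves slide together up to 8 mm either way at about 0.5 N, so the pair centres itself on the blade. Starts within 4 mm.

How it is judged:
By the outcome, as a careful person would: the job done as asked, in the order asked, and still so for the second after the job is handed in, while the arm keeps its last pose, push and grip.
It also fails if it takes over 64 s, if anything falls off the work surface, if the arm or the gripper's body presses on something with over 40 N, if the wrist force passes 120 N, or if a joint passes its speed limit or range.

## Working session

There is one attempt and no reset: what is moved stays moved. The work goes in short steps, Python scripts to look and compute and a shell command to move; the robot and the scene stay as the last step left them, time stands still between calls to the robot, and variables do not carry over. Pictures are saved under pics/ and viewed, at most 10 in all, crops included, and the job is handed in when it is done.

```bash
ls; mkdir -p pics; python3 - <<'E'
from bench import get_obs, eyes, env
import cv2,numpy as np,pickle
o=get_obs();print({k:np.round(v,3).tolist() for k,v in o.items()},env.finger_overhang)
for n in("top","side"):
    c=eyes.capture(n);pickle.dump(c,open(f"pics/{n}0.pkl","wb"))
    cv2.imwrite(f"pics/{n}0.png",c["color"][...,::-1]);print(n,c["fx"],c["fy"],c["cx"],c["cy"],c["k1"],np.round(c["T"],3).tolist())
E
```

```text
pics
{'time': 0.0, 'qpos': [1.191, 0.36, 1.511, 0.0, 1.272, -0.115], 'joint_vel': [0.003, 0.001, -0.001, 0.001, -0.001, 0.0], 'joint_torque': [-0.001, -52.761, -27.863, -0.001, 0.013, 0.0], 'ee_pos': [0.157, 0.578, 0.247], 'tcp_rot': [0.132, 0.991, -0.001, -0.0], 'contact_force': [-0.005, 0.053, 0.334], 'wrist_torque': [-0.041, -0.011, -0.008], 'gripper_force': 0.0, 'grip_width': 0.085} 0.017
top 471.1503458377173 471.1503458377173 328.72288469658605 201.41316214682342 0.017380359456759135 [[-0.008, 0.982, -0.187, 0.395], [-1.0, -0.009, -0.002, 0.002], [-0.003, 0.187, 0.982, 1.201], [0.0, 0.0, 0.0, 1.0]]
side 392.48771503959654 392.48771503959654 320.30942884787595 198.6876866849826 0.017265707890537708 [[-0.75, 0.469, -0.467, 0.267], [-0.661, -0.533, 0.528, 0.433], [-0.001, 0.705, 0.709, 0.667], [0.0, 0.0, 0.0, 1.0]]
```

View pics/top0.png

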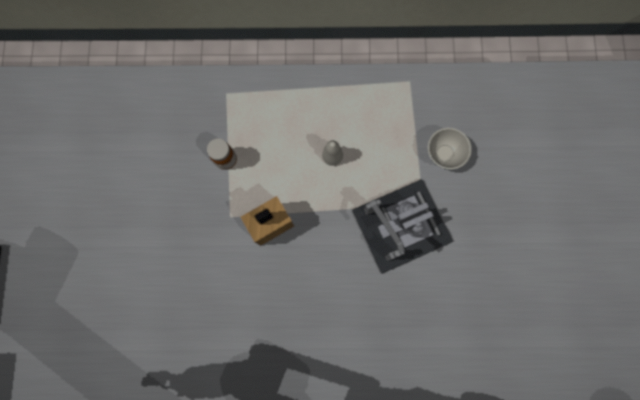

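View pics/side0.png

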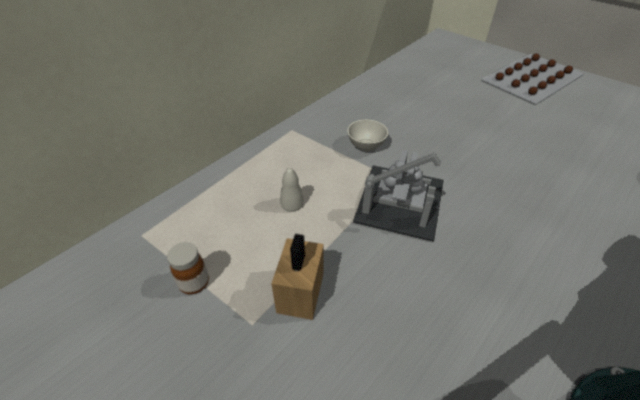

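The top view shows the block at (267,220), its handle at (264,215), the stand base around (403,227), and the bar on the stand's left at about (388,228). The side view shows the raised bar running from (368,185) to (437,158), and the handle at (298,250). I'll enlarge the two areas next.

```bash
cat > h.py <<'E'
import numpy as np,cv2,pickle
def cam(n): return pickle.load(open(f"pics/{n}.pkl","rb"))
def ray(c,u,v):
    K=np.array([[c["fx"],0,c["cx"]],[0,c["fy"],c["cy"]],[0,0,1]])
    p=cv2.undistortPoints(np.array([[[u,v]]],float),K,np.array([c["k1"],0,0,0,0.]))[0,0]
    d=c["T"][:3,:3]@np.array([p[0],-p[1],-1]);return c["T"][:3,3],d
def onz(c,u,v,z):
    o,d=ray(c,u,v);return o+d*(z-o[2])/d[2]
def tri(c1,p1,c2,p2):
    o1,d1=ray(c1,*p1);o2,d2=ray(c2,*p2)
    s=np.linalg.lstsq(np.stack([d1,-d2],1),o2-o1,rcond=None)[0]
    a,b=o1+s[0]*d1,o2+s[1]*d2;return (a+b)/2,np.linalg.norm(a-b)
def proj(c,P):
    q=np.linalg.inv(c["T"])@np.append(P,1);x,y=q[0]/-q[2],-q[1]/-q[2]
    f=1+c["k1"]*(x*x+y*y);return np.array([c["cx"]+c["fx"]*x*f,c["cy"]+c["fy"]*y*f])
E
python3 - <<'E'
from h import *
t=cam("top0")["color"][...,::-1];s=cam("side0")["color"][...,::-1]
def cr(i,x,y,w,h,k): return cv2.convertScaleAbs(cv2.resize(i[y:y+h,x:x+w],None,fx=k,fy=k,interpolation=cv2.INTER_CUBIC),alpha=1.6)
a=np.zeros((600,800,3),np.uint8)
a[:400,:400]=cr(t,353,176,100,100,4);a[:400,400:]=cr(s,350,145,100,100,4)
a[400:,:280]=cr(t,233,195,70,50,4);a[400:,400:]=cr(s,250,230,100,50,4)
cv2.imwrite("pics/crop0.png",a)
# base quad via dark mask in top
g=cv2.cvtColor(t,cv2.COLOR_BGR2GRAY);print(g[255:262,385:392].mean(),g[300,450])
for n,i in(("top0",t),("side0",s)):
    h=cv2.cvtColor(i,cv2.COLOR_BGR2HSV);m=cv2.inRange(h,(8,90,60),(25,255,255))
    cs,_=cv2.findContours(m,0,1);
    for c in cs:
        if cv2.contourArea(c)>100: print(n,cv2.contourArea(c),cv2.minAreaRect(c),cv2.approxPolyDP(cv2.convexHull(c),3,True).reshape(-1,2).tolist())
E
```

```text
63.63265306122449 118
top0 1207.5 ((266.1753234863281, 219.53009033203125), (30.790958404541016, 42.041500091552734), 59.931419372558594) [[276, 197], [291, 222], [257, 242], [241, 217]]
side0 249.0 ((186.8417205810547, 271.0283508300781), (16.725704193115234, 30.3619441986084), 73.49564361572266) [[200, 262], [198, 274], [186, 280], [176, 278], [171, 267], [198, 259]]
side0 2671.5 ((297.00946044921875, 277.78302001953125), (47.607872009277344, 75.25115203857422), 10.619654655456543) [[287, 239], [322, 245], [322, 273], [311, 318], [276, 310], [272, 282]]
```

View pics/crop0.png

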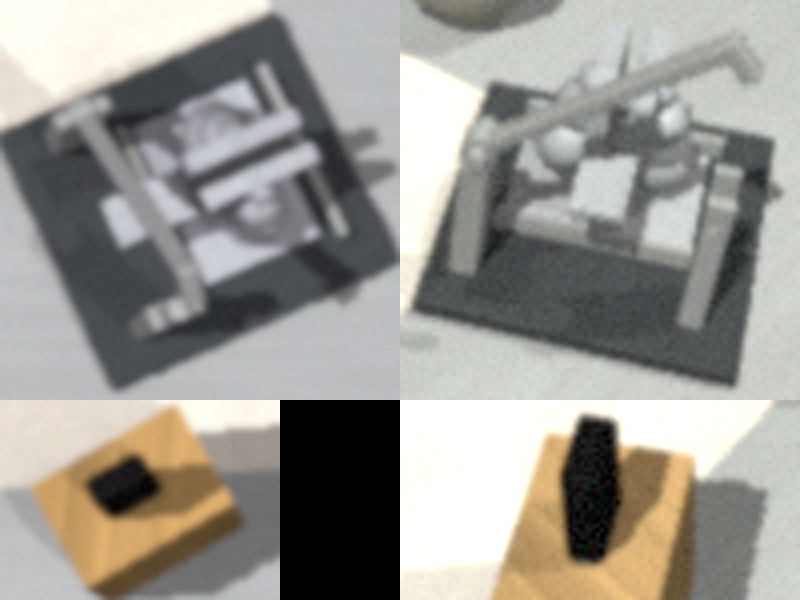

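The crop shows these features, in crop pixels at 4x:
- **Base corners, top view:** (3,135), (282,15), (400,262), (117,388).
- **Base corners, side view:** (90,83), (373,145), (335,385), (15,308), relative to that panel.
- **Gap, top view:** runs from (192,180) to (312,138).
- **Bar, top view:** from the pivot at (85,110) to the free end at (195,300).
- **Handle top:** around (115,480) in the lower panel.

```bash
cat > m.py <<'E'
from h import *
t,s=cam("top0"),cam("side0")
T=lambda x,y:(353+(x+.5)/4-.5,176+(y+.5)/4-.5)
S=lambda x,y:(350+(x+.5)/4-.5,145+(y+.5)/4-.5)
# order: back+y, back-y, front-y, front+y
L=np.array([[.09,.12],[.09,-.08],[-.09,-.08],[-.09,.12]])
def rig(L,W):
    a,b=L-L.mean(0),W-W.mean(0);H=a.T@b
    y=np.arctan2(H[0,1]-H[1,0],H[0,0]+H[1,1]);R=np.array([[np.cos(y),-np.sin(y)],[np.sin(y),np.cos(y)]])
    o=W.mean(0)-R@L.mean(0);return o,y,R,np.linalg.norm((R@L.T).T+o-W,axis=1)
for nm,c,pts in(("top",t,[T(3,135),T(282,15),T(400,262),T(117,388)]),("side",s,[S(90,83),S(373,145),S(335,385),S(15,308)])):
    W=np.array([onz(c,*p,.012)[:2] for p in pts])
    try:
        o,y,R,e=rig(L if nm=="top" else np.roll(L,-1 if 0 else 0,0),W);print(nm,W.round(4).tolist(),o.round(4),y.round(3),(e*1e3).round(1))
    except Exception as x: print(x)
g=[onz(t,*T(192,180),.11),onz(t,*T(312,138),.11)];print("gap ends",np.round(g,4),np.linalg.norm(g[0]-g[1]))
print("pivot top",onz(t,*T(85,110),.103))
print("bar end",tri(t,T(195,300),s,S(335,45)))
# handle masks
for n,c,roi in(("top",t,(245,200,35,30)),("side",s,(285,228,30,50))):
    x,y,w,h=roi;g=cv2.cvtColor(c["color"],cv2.COLOR_RGB2HSV)[y:y+h,x:x+w];m=(g[...,2]<28).astype(np.uint8)
    cs,_=cv2.findContours(m,0,1);k=max(cs,key=cv2.contourArea)+np.array([[x,y]]);print(n,cv2.minAreaRect(k),cv2.approxPolyDP(cv2.convexHull(k),1.2,True).reshape(-1,2).tolist())
B=lambda x,y:(233+(x+.5)/4-.5,195+(y+.5)/4-.5)
q=[onz(t,*B(*p),.1) for p in((32,488),(177,405),(242,518),(95,595))]  if 0 else [onz(t,*B(x,y-400),.1) for x,y in((32,488),(177,405),(242,518),(88,585))]
print("block",np.round(q,4).tolist())
E
python3 m.py
```

```text
top [[0.601, -0.0594], [0.6782, -0.2413], [0.5175, -0.3082], [0.4402, -0.1275]] [ 0.567  -0.2025] 0.4 [3.2 2.9 3.7 2.9]
side [[0.6783, -0.2328], [0.5131, -0.2998], [0.435, -0.1184], [0.5958, -0.0492]] [ 0.5372 -0.1829] -1.165 [15.2 14.2 15.  16.6]
gap ends [[ 0.5564 -0.1642  0.11  ]
 [ 0.5806 -0.2354  0.11  ]] 0.07521449258474017
pivot top [ 0.59984837 -0.10353535  0.103     ]
bar end (array([ 0.48601501, -0.14809402,  0.19494689]), np.float64(0.014211261232234085))
top ((263.7940979003906, 216.32351684570312), (9.603920936584473, 13.719886779785156), 59.03623962402344) [[266, 210], [271, 217], [263, 222], [260, 222], [256, 216]]
side ((297.4552001953125, 252.46209716796875), (33.052101135253906, 12.62291431427002), 85.2363510131836) [[301, 236], [304, 255], [300, 268], [296, 269], [293, 268], [291, 248], [295, 237]]
block [[0.5708, 0.2121, 0.1], [0.6201, 0.127, 0.1], [0.5518, 0.0878, 0.1], [0.513, 0.1778, 0.1]]
```

```bash
cat > m2.py <<'E'
from h import *
exec(open("m.py").read().split("# order")[0].split("\n",1)[1])
B=lambda x,y:(233+(x+.5)/4-.5,195+(y-400+.5)/4-.5)
SB=lambda x,y:(250+(x-400+.5)/4-.5,230+(y-400+.5)/4-.5)
def show(n,a,b):
    P,e=tri(t,a,s,b);print(n,P.round(4),round(e*1e3,1),"repro side",(proj(s,P)-b).round(1),"top",(proj(t,P)-a).round(1))
show("back+y",T(3,135),S(90-75-0,308)) if 0 else None
show("base back-y",T(282,15),S(373,145));show("base back+y",T(3,135),S(90,83))
for a,b,c in(("back+y",(3,135),0),("back-y",(282,15),0),("front-y",(400,262),0),("front+y",(117,388),0)):
    print(a,"top says side px (crop)",((proj(s,onz(t,*T(*b),.012))-[350,145])*4).round(0))
show("block P",B(177,405),SB(545,437));show("block Q",B(242,518),SB(695,458)) 
for p in((32,488),(177,405),(242,518),(88,585)): print("block",p,((proj(s,onz(t,*B(*p),.1))-[250,230])*4+[400,400]).round(0))
print("robot base-ish: TCP proj",proj(t,[.157,.578,.247]),proj(s,[.157,.578,.247]))
E
python3 m2.py
```

```text
base back-y [ 0.5779 -0.2375  0.0736] 168.4 repro side [-32.3 -18.2] top [ 5.3 34.4]
base back+y [ 0.5684 -0.051   0.1903] 3.9 repro side [-1.  -0.3] top [0.4 0.8]
back+y top says side px (crop) [ 17. 292.]
back-y top says side px (crop) [96. 75.]
front-y top says side px (crop) [372. 133.]
front+y top says side px (crop) [333. 368.]
block P [0.6219 0.1281 0.0942] 1.5 repro side [0.4 0.1] top [-0.2 -0.3]
block Q [0.5566 0.0905 0.0957] 9.6 repro side [2.5 0.7] top [-1.  -1.8]
block (32, 488) [489. 608.]
block (177, 405) [549. 429.]
block (242, 518) [716. 456.]
block (88, 585) [646. 633.]
robot base-ish: TCP proj [ 24.21023425 424.29751542] [ 287.81262788 1288.74679911]
```

```bash
cat > m3.py <<'E'
from h import *
import sys
exec(open("m.py").read().split("for nm")[0].split("\n",1)[1])
def edges(c,P):
    g=cv2.GaussianBlur(cv2.cvtColor(c["color"],cv2.COLOR_RGB2GRAY).astype(np.float32),(0,0),.7);ctr=np.mean(P,0);ls=[]
    for i in range(4):
        a,b=np.array(P[i]),np.array(P[(i+1)%4]);n=np.array([b[1]-a[1],a[0]-b[0]]);n/=np.linalg.norm(n)
        if n@(a-ctr)<0:n=-n
        pts=[]
        for f in np.linspace(.08,.92,40):
            q=(a+(b-a)*f)[None]+np.linspace(-5,5,101)[:,None]*n
            v=cv2.remap(g,q[:,0].astype(np.float32)[None],q[:,1].astype(np.float32)[None],cv2.INTER_LINEAR)[0]
            d=np.gradient(v);k=d.argmax()
            if d[k]>1: pts.append(q[k])
        pts=np.float32(pts);ls.append(cv2.fitLine(pts,cv2.DIST_HUBER,0,.1,.01).ravel())
    out=[]
    for i in range(4):
        l,m=ls[i-1],ls[i];A=np.array([[l[0],-m[0]],[l[1],-m[1]]]);k=np.linalg.solve(A,m[2:]-l[2:]);out.append(l[2:]+k[0]*l[:2])
    return np.array(out)
for nm,c,pts in(("top",t,[T(3,135),T(282,15),T(400,262),T(117,388)]),("side",s,[S(15,308),S(90,83),S(373,145),S(335,385)])):
    E=edges(c,pts)
    for z in(.012,.006):
        W=np.array([onz(c,*p,z)[:2] for p in E]);o,y,R,e=rig(L,W)
        print(nm,z,(E-pts).round(1).tolist(),"len",np.linalg.norm(W-np.roll(W,-1,0),axis=1).round(4),o.round(4),y.round(3),(e*1e3).round(1))
E
python3 m3.py
```

```text
top 0.012 [[-2.3, -0.1], [-1.3, -1.5], [1.0, 0.3], [-1.2, 1.3]] len [0.2017 0.1805 0.2025 0.1789] [ 0.5673 -0.2001] 0.409 [1.1 0.7 1.4 1.3]
top 0.006 [[-2.3, -0.1], [-1.3, -1.5], [1.0, 0.3], [-1.2, 1.3]] len [0.2027 0.1814 0.2036 0.1798] [ 0.5681 -0.201 ] 0.409 [1.5 1.4 2.1 1.7]
side 0.012 [[-1.1, 0.7], [-1.2, -1.4], [0.6, -1.5], [0.2, 1.0]] len [0.2084 0.1831 0.2059 0.1775] [ 0.565  -0.1941] 0.412 [3.9 5.7 2.1 3.9]
side 0.006 [[-1.1, 0.7], [-1.2, -1.4], [0.6, -1.5], [0.2, 1.0]] len [0.2103 0.1847 0.2078 0.1791] [ 0.5677 -0.1997] 0.412 [4.4 6.9 3.3 4.9]
```

```bash
cat > go.py <<'E'
import sys,numpy as np
from bench import get_obs
from scipy.spatial.transform import Rotation as R
# usage: go.py x y z yaw(of tool y)
x,y,z,yaw=map(float,sys.argv[1:]);o=get_obs();r=R.from_quat(o["tcp_rot"])
c,s=np.cos(yaw),np.sin(yaw);t=R.from_matrix(np.array([[-s,c,0],[c,s,0],[0,0,-1]]).T if 0 else np.column_stack([[-s,c,0],[c,s,0],[0,0,-1]]))
d=r.inv().apply(np.array([x,y,z])-o["ee_pos"]);w=(r.inv()*t).as_rotvec()
print("t",round(o["time"],2),"pos",np.round(o["ee_pos"],4),"shift",d.round(4),"turn",w.round(4),"F",np.round(o["contact_force"],1),"w",round(o["grip_width"],4))
E
python3 go.py .52 -.134 .275 .41
```

```text
t 0.1 pos [0.1568 0.5785 0.2475] shift [-0.537  -0.5927 -0.0266] turn [-1.70e-03  6.00e-04  8.96e-01] F [ 0.1 -0.2 -0.4] w 0.0852
```

```bash
python3 -m jog '[1,-0.033,-0.036,-0.026,0,0,0.1, 1,-0.067,-0.074,-0.026,0,0,0.2, 1,-0.105,-0.116,-0.026,0,0,0.3, 1,-0.145,-0.16,-0.026,0,0,0.4, 1,-0.185,-0.204,-0.026,0,0,0.5, 1,-0.225,-0.248,-0.026,0,0,0.6, 1,-0.265,-0.292,-0.026,0,0,0.7, 1,-0.305,-0.336,-0.026,0,0,0.8]'; python3 go.py .52 -.134 .275 .41
```

```text
time: 1.1
ee_pos: [0.3638, 0.1732, 0.2743]
tcp_rot: [0.509, 0.861, 0.0, 0.0]
contact_force: [1.8, 0.6, -0.0]
grip_width: 0.0003
gripper_force: 0.0
t 1.1 pos [0.3638 0.1732 0.2743] shift [-0.3444 -0.0112 -0.0007] turn [0.0003 0.0001 0.0929] F [ 1.8  0.6 -0. ] w 0.0003
```

```bash
python3 -m jog '[1,-0.045,-0.002,0,0,0,0.03, 1,-0.095,-0.003,0,0,0,0.06, 1,-0.145,-0.005,0,0,0,0.093, 1,-0.195,-0.007,0,0,0,0.093, 1,-0.245,-0.008,0,0,0,0.093, 1,-0.295,-0.01,0,0,0,0.093, 1,-0.33,-0.011,0,0,0,0.093, 1,-0.344,-0.011,-0.001,0,0,0.093]'; python3 go.py .52 -.134 .275 .41; python3 - <<'E'
from bench import eyes
import pickle
from h import *
o=[]
for n in("top","side"):
    c=eyes.capture(n);pickle.dump(c,open(f"pics/{n}1.pkl","wb"));i=c["color"][...,::-1]
    p=proj(c,[.52,-.134,.258]);q=proj(c,[.529,-.130,.164]);print(n,p,q)
    x,y=(370,165) if n=="top" else (340,110)
    i=cv2.convertScaleAbs(cv2.resize(i[y:y+130,x:x+100],None,fx=4,fy=4,interpolation=cv2.INTER_CUBIC),alpha=1.6)
    if n=="top": i=cv2.convertScaleAbs(cv2.resize(c["color"][...,::-1][150:280,350:450],None,fx=4,fy=4,interpolation=cv2.INTER_CUBIC),alpha=1.6);x,y=350,150
    cv2.drawMarker(i,tuple(int((a-b)*4) for a,b in zip(p,(x,y))),(0,0,255),0,14);cv2.drawMarker(i,tuple(int((a-b)*4) for a,b in zip(q,(x,y))),(0,255,0),0,14)
    o.append(i)
cv2.imwrite("pics/b1.png",np.hstack(o))
E
```

```text
time: 2.1
ee_pos: [0.521, -0.133, 0.2748]
tcp_rot: [0.548, 0.837, -0.0, -0.0]
contact_force: [-0.6, -0.5, -0.1]
grip_width: 0.0001
gripper_force: 0.0
t 2.1 pos [ 0.521  -0.133   0.2748] shift [-0.0006 -0.0013 -0.0002] turn [-0.0007 -0.0003  0.0011] F [-0.6 -0.5 -0.1] w 0.0001
top [397.04745648 227.80676699] [389.18441843 229.4060384 ]
side [423.75203772 125.26685197] [409.81405647 164.31137398]
```

View pics/b1.png

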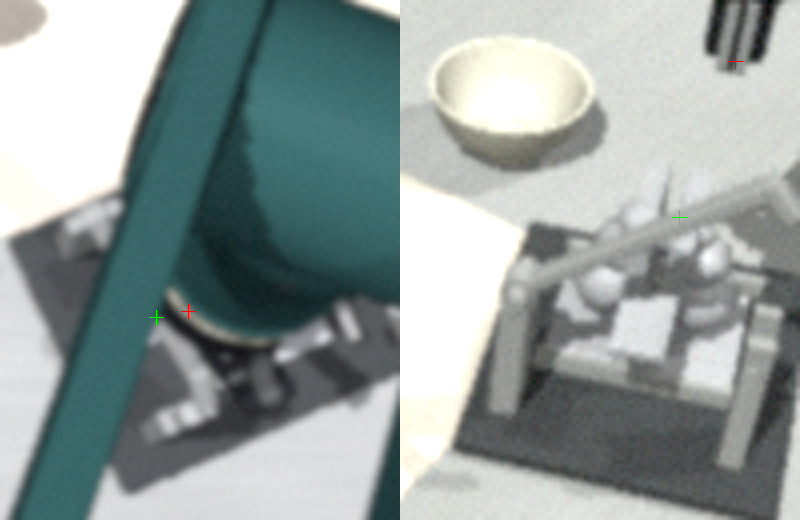

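The side view shows the closed fingertips at (733,70), against a prediction of (735,62), so the side camera reads about 2 px too high in its prediction. The bar passes under the predicted push point. The top-view positions hold, so I'll push the bar down.

```bash
python3 -m jog '[1,0,0,0.045,0,0,0, 1,0,-0.001,0.065,0,0,0, 1,0,-0.003,0.085,0,0,0, 1,0,-0.006,0.1,0,0,0, 1,0,-0.009,0.115,0,0,0, 1,0,-0.011,0.128,0,0,0, 1,0,-0.013,0.14,0,0,0, 1,0,-0.014,0.148,0,0,0]'; python3 go.py .506 -.140 .120 .41
```

```text
time: 3.2
ee_pos: [0.5074, -0.137, 0.1266]
tcp_rot: [0.547, 0.837, -0.0, -0.0]
contact_force: [-0.4, 0.4, 0.8]
grip_width: 0.0005
gripper_force: 0.5
t 3.2 pos [ 0.5074 -0.137   0.1266] shift [-0.0022 -0.0025  0.0066] turn [-0.0005 -0.0003  0.0028] F [-0.4  0.4  0.8] w 0.0005
```

```bash
python3 -m jog '[1,-0.002,-0.001,0.002,0,0,0, 1,-0.002,-0.001,0.004,0,0,0, 1,-0.002,-0.001,0.006,0,0,0, 1,-0.002,-0.001,0.007,0,0,0]';python3 -m jog '[1,0,0,0.0005,0,0,0, 1,0,0,0.001,0,0,0, 1,0,0,0.001,0,0,0]'
```

```text
time: 3.7
ee_pos: [0.5079, -0.1393, 0.1205]
tcp_rot: [0.547, 0.837, -0.0, 0.0]
contact_force: [-0.1, -1.2, 1.0]
grip_width: -0.0002
gripper_force: 0.4
time: 4.08
ee_pos: [0.5079, -0.1393, 0.1199]
tcp_rot: [0.547, 0.837, -0.0, 0.0]
contact_force: [-1.9, -0.9, 6.5]
grip_width: 0.0002
gripper_force: 3.0
```

```bash
python3 -m jog '[1,0,0,0.001,0,0,0, 1,0,0,0.001,0,0,0]'; python3 -m jog '[1,0,0,-0.05,0,0,0, 1,0,0,-0.1,0,0,0, 1,0,0,-0.15,0,0,0, 1,0.04,0.02,-0.17,0,0,0, 1,0.09,0.02,-0.17,0,0,0, 1,0.14,0.02,-0.17,0,0,0, 0,0.19,0.02,-0.17,0,0,0, 0,0.24,0.02,-0.17,0,0,0]'
python3 - <<'E'
from bench import eyes
import pickle
from h import *
o=[]
for n in("top","side"):
    c=eyes.capture(n);pickle.dump(c,open(f"pics/{n}2.pkl","wb"));i=c["color"][...,::-1]
    x,y=(353,172) if n=="top" else (345,140)
    o.append(cv2.convertScaleAbs(cv2.resize(i[y:y+110,x:x+80],None,fx=5,fy=5,interpolation=cv2.INTER_CUBIC),alpha=1.6))
cv2.imwrite("pics/b2.png",np.hstack(o))
E
```

```text
time: 4.32
ee_pos: [0.508, -0.1393, 0.1198]
tcp_rot: [0.547, 0.837, -0.0, 0.001]
contact_force: [-3.7, 1.3, 14.6]
grip_width: 0.0001
gripper_force: 7.2
time: 5.32
ee_pos: [0.4287, 0.0902, 0.2884]
tcp_rot: [0.547, 0.837, 0.0, 0.0]
contact_force: [0.4, 0.7, -0.5]
grip_width: 0.0357
gripper_force: 0.0
```

View pics/b2.png

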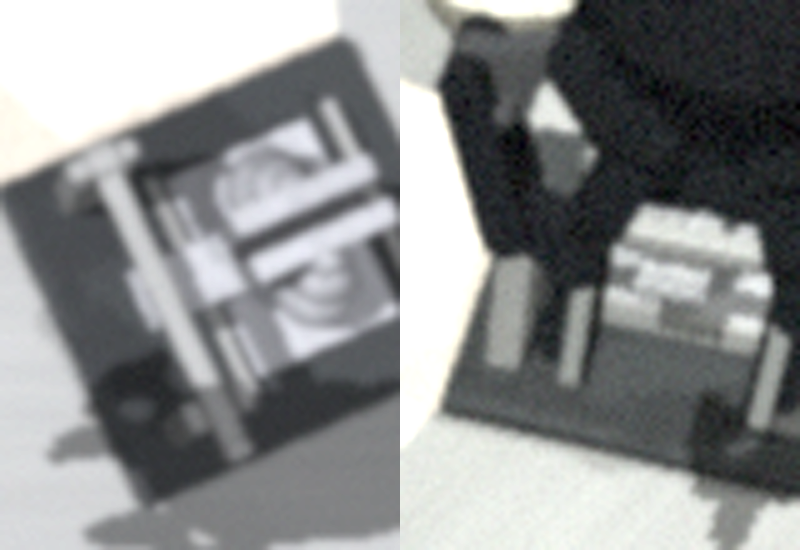

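The bar now lies level along its line in the top view, from (110,170) to (235,450). The mould strips are clear at (300,195) and (325,240), so I'll measure the gap from this picture.

```bash
cat > gap.py <<'E'
from h import *
import sys
c=cam(sys.argv[1]);g=cv2.cvtColor(c["color"],cv2.COLOR_RGB2GRAY).astype(np.float32)
o=np.array([.567,-.199]);yaw=.41;X=np.array([np.cos(yaw),np.sin(yaw)]);Y=np.array([-X[1],X[0]])
def prof(y,z,xs):
    q=np.array([proj(c,np.append(o+x*X+y*Y,z)) for x in xs],np.float32)
    return cv2.remap(g,q[None,:,0],q[None,:,1],cv2.INTER_CUBIC)[0]
xs=np.arange(-.03,.0301,.0005);res=[]
for y in np.arange(-.024,.0281,.004):
    v=prof(y,.11,xs);i=len(xs)//2+np.arange(-12,13);k=i[v[i].argmin()]
    l=k-24+v[k-24:k].argmax();r=k+v[k:k+25].argmax()
    h=lambda a,b:xs[a]+0
    th=(v[k]+min(v[l],v[r]))/2
    e1=xs[[j for j in range(k,l,-1) if v[j]>th][0]] if any(v[l:k]>th) else np.nan
    e2=xs[[j for j in range(k,r) if v[j]>th][0]] if any(v[k:r]>th) else np.nan
    res.append((y,e1,e2,xs[k]));print((np.array(res[-1])*1e3).round(1),v[k].round(),v[l].round(),v[r].round())
r=np.array(res);m=(r[:,1]+r[:,2])/2;p=np.polyfit(r[:,0],m,1);print("mid x mm",p[1]*1e3,"slope",p[0],"yaw",yaw-p[0],"width",(r[:,2]-r[:,1]).mean())
# length ends along y on strips
for x in(-.011,.011):
    ys=np.arange(-.055,.0551,.0005);q=np.array([proj(c,np.append(o+x*X+y*Y,.11)) for y in ys],np.float32)
    v=cv2.remap(g,q[None,:,0],q[None,:,1],cv2.INTER_CUBIC)[0];d=np.gradient(v);print("ends",x,ys[40+0-40:70][d[:70].argmax()],ys[150:][d[150:].argmin()])
# bar line at y=.078,z=.103
ys=np.arange(.06,.0961,.0005);rr=[]
for x in np.arange(-.04,.045,.005):
    q=np.array([proj(c,np.append(o+x*X+y*Y,.103)) for y in ys],np.float32);v=cv2.remap(g,q[None,:,0],q[None,:,1],cv2.INTER_CUBIC)[0]
    w=np.clip(v-np.percentile(v,50),0,None);rr.append((x,(w*ys).sum()/w.sum()))
rr=np.array(rr);p=np.polyfit(rr[:,0],rr[:,1],1);print("bar y",p[1],"slope",p[0],"yaw",yaw+p[0],(rr[:,1]*1e3).round(1))
E
python3 gap.py top2
```

```text
[-24.   -3.    7.5   1.5] 52.0 145.0 141.0
[-20.   -3.    7.    2.5] 54.0 145.0 142.0
[-16.   -2.5   7.5   2. ] 50.0 144.0 141.0
[-12.   -3.    7.5   2. ] 51.0 143.0 140.0
[-8.  -3.   7.5  2.5] 51.0 144.0 140.0
[-4. -3.  7.  2.] 49.0 144.0 140.0
[ 0.  -2.5  7.5  2. ] 52.0 142.0 138.0
[ 4.  -2.5  7.5  2.5] 52.0 142.0 139.0
[ 8.  -2.5  7.5  2.5] 50.0 146.0 143.0
[12.  -3.   7.5  2. ] 50.0 149.0 146.0
[16.  -3.   7.5  2.5] 50.0 149.0 144.0
[20. -3.  7.  2.] 50.0 147.0 143.0
[24.  -2.5  7.5  2. ] 52.0 147.0 143.0
[28.  -3.   7.5  2. ] 52.0 146.0 142.0
mid x mm 2.282967032967063 slope 0.0013736263736263998 yaw 0.40862637362637355 width 0.010214285714285723
ends -0.011 -0.037999999999999985 0.03500000000000008
ends 0.011 -0.037999999999999985 0.03600000000000008
bar y 0.07662352325840215 slope 0.01088755695823703 yaw 0.420887556958237 [74.2 74.4 74.9 77.2 77.4 77.5 77.5 77.4 78.3 79.1 78.7 76.7 75.5 75.5
 75.5 75.7 77.1]
```

```bash
cat > hd.py <<'E'
from h import *
c=cam("top0");r=c["color"][...,0].astype(np.float32)
bc=c["color"].astype(np.float32)
smp=lambda im,P:cv2.remap(im,*[np.float32([proj(c,p)[k] for p in P])[None] for k in(0,1)],cv2.INTER_CUBIC)[0]
a,b=onz(c,241,217,.1)[:2],onz(c,276,197,.1)[:2];d=a-b;yaw=np.arctan2(-d[0],d[1]);print("block edge len",np.linalg.norm(d),"yaw",yaw)
h=onz(c,263,215,.13)[:2];sat=bc.max(2)-bc.min(2)
def fr(yaw):
    X=np.array([np.cos(yaw),np.sin(yaw)]);return X,np.array([-X[1],X[0]])
X,Y=fr(yaw)
# block: use red-blue (wood hue); edges back (+x) & left (+y), z=.1
rb=bc[...,0]-bc[...,2]
def edge(im,o,D,N,z,lo,hi,ts,sign):
    out=[]
    for t in ts:
        xs=np.arange(lo,hi,.0005);v=smp(im,[np.append(o+t*N+x*D,z) for x in xs]);g=np.gradient(v)*sign;k=g.argmax()
        lv=max(k-16,0);th=(v[max(k-12,0)]+v[min(k+12,len(v)-1)])/2
        j=np.arange(max(k-6,0),min(k+7,len(v)));out.append((t,xs[j[np.abs(v[j]-th).argmin()]]))
    o_=np.array(out);p=np.polyfit(o_[:,0],o_[:,1],1);e=o_[:,1]-np.polyval(p,o_[:,0]);k=np.abs(e)<.0025
    p=np.polyfit(o_[k,0],o_[k,1],1);return p,np.std(o_[k,1]-np.polyval(p,o_[k,0])),k.sum()
for it in range(2):
    X,Y=fr(yaw)
    bk=edge(rb,h,X,Y,.1,.02,.06,np.arange(-.04,.03,.004),-1);lf=edge(rb,h,Y,X,.1,.02,.075,np.arange(-.02,.03,.004),-1)
    print("block back",bk,"left",lf);yaw=yaw-(bk[0][0]);X,Y=fr(yaw)
print("block yaw",yaw)
G=bc.sum(2)/3
for n,hy in(("h",yaw),):
    X,Y=fr(hy)
    B=edge(r,h,X,Y,.16,.0,.03,np.arange(-.012,.0121,.003),1);F=edge(r,h,X,Y,.1,-.03,.0,np.arange(-.012,.0121,.003),-1)
    Lf=edge(r,h,Y,X,.16,.005,.04,np.arange(-.004,.0061,.002),1);Rt=edge(r,h,Y,X,.1,-.04,-.005,np.arange(-.006,.0061,.002),-1)
    for nm,q in zip(("back","front","left","right"),(B,F,Lf,Rt)): print(nm,np.round(q[0],4),round(q[1]*1e3,2),q[2])
    x=(B[0][1]+F[0][1])/2;y=(Lf[0][1]+Rt[0][1])/2;print("size",B[0][1]-F[0][1],Lf[0][1]-Rt[0][1],"centre",h+x*X+y*Y)
    bx=bk[0][1];print("from block back,left: block centre",h+(bk[0][1]-.035)*X+(lf[0][1]-.05)*Y)
v=smp(r,[np.append(h+x*X,.16) for x in np.arange(-.03,.031,.003)]);print(v.round())
v=smp(r,[np.append(h+x*Y,.16) for x in np.arange(-.04,.041,.004)]);print(v.round())
E
python3 hd.py
```

```text
block edge len 0.09486556338385181 yaw 0.5242610528595232
block back (array([-0.0127709 ,  0.03100671]), np.float64(0.00027494253081842136), np.int64(18)) left (array([0.00824176, 0.0501978 ]), np.float64(0.00029219199561117317), np.int64(13))
block back (array([0.00077399, 0.0310602 ]), np.float64(0.00022849756643442267), np.int64(18)) left (array([-0.00824176,  0.05010989]), np.float64(0.00023619983802422744), np.int64(13))
block yaw 0.5362579568842916
back [-0.     0.004] 0.0 9
front [-0.0472 -0.0107] 0.51 9
left [-0.     0.017] 0.0 5
right [ 0.0357 -0.0166] 0.29 7
size 0.014722222222222211 0.033571428571428544 centre [0.56632288 0.15341999]
from block back,left: block centre [0.56587877 0.15303458]
[107.  83.  60.  26.   6.   5.   8.  17.  16.  19.  19.  51. 100. 117.
 115. 118. 130. 139. 141. 143. 141.]
[137. 131. 130. 133. 134. 120.  61.  20.  17.  20.  19.  18.  21.  18.
  51. 103. 121. 120. 125. 129. 126.]
```

Checks agree: the handle centre is (0.5663, 0.1534), the block centre is (0.5659, 0.1530), and the yaw is 0.536.

```bash
python3 go.py .5662 .1533 .24 .536
```

```text
t 5.42 pos [0.4268 0.0922 0.2881] shift [-0.0007  0.1522  0.048 ] turn [-0.0008 -0.0025 -0.1188] F [ 0.2 -0.8  0.5] w 0.0426
```

```bash
python3 -m jog '[0,0,0.02,0,0,0,-0.06, 0,0,0.06,0,0,0,-0.119, 0,0,0.1,0.01,0,0,-0.119, 0,-0.001,0.135,0.02,0,0,-0.119, 0,-0.001,0.152,0.035,0,0,-0.119, 0,-0.001,0.152,0.048,0,0,-0.119, 0,-0.001,0.152,0.048,0,0,-0.119]'; python3 go.py .5662 .1533 .136 .536; python3 - <<'E'
from bench import eyes
import pickle
from h import *
c=eyes.capture("side");pickle.dump(c,open("pics/side3.pkl","wb"));i=c["color"][...,::-1]
cv2.imwrite("pics/b3.png",cv2.convertScaleAbs(cv2.resize(i[190:290,240:360],None,fx=5,fy=5,interpolation=cv2.INTER_CUBIC),alpha=1.8))
E
```

```text
time: 6.3
ee_pos: [0.5669, 0.148, 0.2386]
tcp_rot: [0.496, 0.868, -0.002, -0.002]
contact_force: [0.2, -0.5, 0.3]
grip_width: 0.0428
gripper_force: 0.0
t 6.3 pos [0.5669 0.148  0.2386] shift [0.0048 0.0025 0.1026] turn [-0.0044 -0.0015 -0.0042] F [ 0.2 -0.5  0.3] w 0.0428
```

View pics/b3.png

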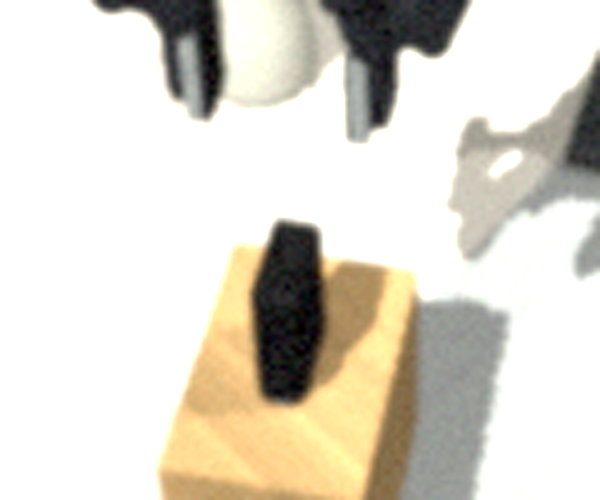

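The open fingers straddle the handle evenly, with tips at (200,115) and (360,138) and the handle top at (297,228). I'll descend in two parts and recheck.

```bash
python3 -m jog '[0,0,0,0.01,0,0,0, 0,0,0,0.03,0,0,0, 0,0,0,0.04,0,0,0, 0,0,0,0.04,0,0,0]'; python3 go.py .5662 .1533 .136 .536
```

```text
time: 6.85
ee_pos: [0.5685, 0.1486, 0.1997]
tcp_rot: [0.496, 0.868, -0.001, -0.001]
contact_force: [-0.0, -0.1, -0.4]
grip_width: 0.0425
gripper_force: 0.0
t 6.85 pos [0.5685 0.1486 0.1997] shift [0.0051 0.0005 0.0637] turn [-0.0015 -0.0005 -0.0041] F [-0.  -0.1 -0.4] w 0.0425
```

```bash
python3 -m jog '[0,0.005,0.0005,0.005,0,0,-0.004, 0,0.005,0.0005,0.02,0,0,-0.004, 0,0.005,0.0005,0.04,0,0,-0.004, 0,0.005,0.0005,0.055,0,0,-0.004, 0,0.005,0.0005,0.063,0,0,-0.004, 0,0.005,0.0005,0.064,0,0,-0.004]'; python3 go.py .5662 .1533 .136 .536
```

```text
time: 7.6
ee_pos: [0.5668, 0.1533, 0.1356]
tcp_rot: [0.495, 0.869, -0.0, -0.0]
contact_force: [-0.0, 0.6, 0.6]
grip_width: 0.0424
gripper_force: 0.0
t 7.6 pos [0.5668 0.1533 0.1356] shift [ 0.0003 -0.0005 -0.0004] turn [-0.0011 -0.0003  0.    ] F [-0.   0.6  0.6] w 0.0424
```

```bash
python3 -m jog '[0.3,0,0,0,0,0,0, 0.45,0,0,0,0,0,0, 0.6,0,0,0,0,0,0, 0.8,0,0,0,0,0,0, 1,0,0,0,0,0,0, 1,0,0,0,0,0,0]'; python3 go.py .5662 .1533 .136 .536
```

```text
time: 8.35
ee_pos: [0.5675, 0.1534, 0.1369]
tcp_rot: [0.495, 0.869, 0.0, 0.0]
contact_force: [-1.3, -1.4, 5.3]
grip_width: 0.0172
gripper_force: 59.0
t 8.35 pos [0.5675 0.1534 0.1369] shift [ 0.0006 -0.0011  0.0009] turn [0.0007 0.0005 0.    ] F [-1.3 -1.4  5.3] w 0.0172
```

```bash
python3 -m jog '[1,0,0,-0.005,0,0,0, 1,0,0,-0.015,0,0,0, 1,0,0,-0.03,0,0,0, 1,0,0,-0.05,0,0,0, 1,0,0,-0.075,0,0,0, 1,0,0,-0.1,0,0,0, 1,0,0,-0.125,0,0,0, 1,0,0,-0.13,0,0,0]'; python3 go.py .5696 -.1992 .27 .409
```

```text
time: 9.35
ee_pos: [0.5684, 0.1536, 0.269]
tcp_rot: [0.495, 0.869, 0.001, 0.002]
contact_force: [0.8, 0.1, -0.5]
grip_width: 0.0172
gripper_force: 58.5
t 9.35 pos [0.5684 0.1536 0.269 ] shift [-0.3039 -0.1792 -0.0012] turn [0.0043 0.0015 0.1271] F [ 0.8  0.1 -0.5] w 0.0172
```

```bash
python3 -m jog '[1,-0.013,-0.008,0,0,0,0.02, 1,-0.04,-0.024,0,0,0,0.05, 1,-0.08,-0.047,-0.003,0,0,0.09, 1,-0.125,-0.074,-0.005,0,0,0.127, 1,-0.17,-0.1,-0.005,0,0,0.127, 1,-0.215,-0.127,-0.005,0,0,0.127, 1,-0.255,-0.15,-0.005,0,0,0.127, 1,-0.285,-0.168,-0.005,0,0,0.127]'; python3 -m jog '[1,-0.01,-0.006,0,0,0,0, 1,-0.017,-0.01,0,0,0,0, 1,-0.018,-0.011,0,0,0,0, 1,-0.018,-0.011,0,0,0,0]'; python3 go.py .5696 -.1992 .27 .409
```

```text
time: 10.35
ee_pos: [0.5667, -0.1802, 0.2698]
tcp_rot: [0.55, 0.835, -0.001, -0.001]
contact_force: [0.2, 0.4, -1.3]
grip_width: 0.0171
gripper_force: 58.6
time: 10.85
ee_pos: [0.5652, -0.1974, 0.2712]
tcp_rot: [0.548, 0.836, 0.0, -0.0]
contact_force: [-0.4, 0.2, -1.4]
grip_width: 0.0176
gripper_force: 58.5
t 10.85 pos [ 0.5652 -0.1974  0.2712] shift [-0.0034  0.0033  0.0012] turn [-0.0001 -0.0004  0.0008] F [-0.4  0.2 -1.4] w 0.0176
```

```bash
python3 -m jog '[1,-0.002,0.002,0.005,0,0,0, 1,-0.0035,0.0033,0.015,0,0,0, 1,-0.0035,0.0033,0.024,0,0,0, 1,-0.0035,0.0033,0.028,0,0,0, 1,-0.0035,0.0033,0.028,0,0,0, 1,-0.0035,0.0033,0.028,0,0,0]'; python3 go.py .5696 -.1992 .243 .409; python3 - <<'E'
from bench import eyes,get_obs
import pickle
from h import *
o=[]
for n in("top","side"):
    c=eyes.capture(n);pickle.dump(c,open(f"pics/{n}4.pkl","wb"));i=c["color"][...,::-1]
    p=proj(c,[.5696,-.1992,.11]);x,y=int(p[0]-33),int(p[1]-50)
    i=cv2.resize(i[y:y+100,x:x+66],None,fx=6,fy=6,interpolation=cv2.INTER_CUBIC)
    o.append(cv2.convertScaleAbs(i,alpha=1.8));print(n,x,y,p)
cv2.imwrite("pics/b4.png",np.hstack(o))
E
```

```text
time: 11.6
ee_pos: [0.5699, -0.2004, 0.2436]
tcp_rot: [0.549, 0.836, -0.0, 0.0]
contact_force: [-0.6, 0.1, -0.9]
grip_width: 0.017
gripper_force: 58.5
t 11.6 pos [ 0.5699 -0.2004  0.2436] shift [0.0012 0.0002 0.0006] turn [ 0.0002  0.0004 -0.    ] F [-0.6  0.1 -0.9] w 0.017
top 382 164 [415.3585854  214.90870637]
side 374 109 [407.11370944 159.96834856]
```

View pics/b4.png

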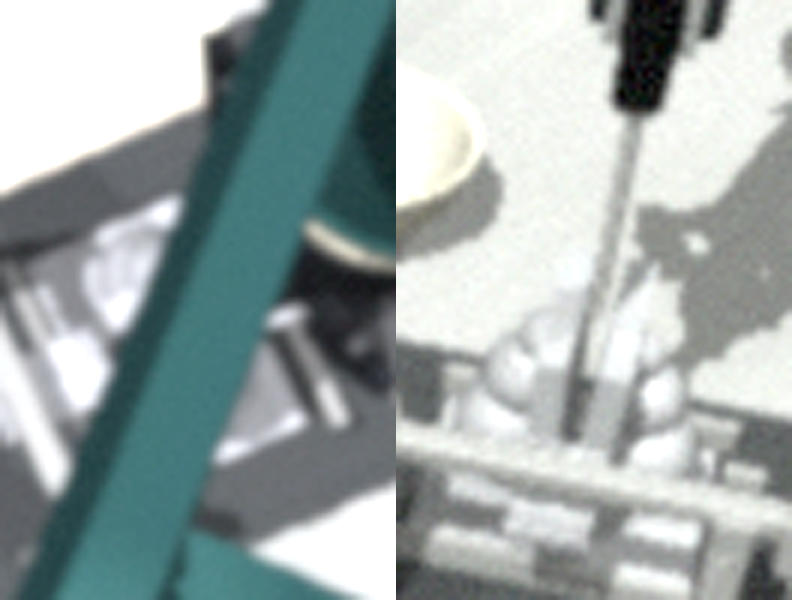

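The side view shows the blade hanging vertically from (635,110) to about (598,345), just over the dark gap at (575,400), with plates on both sides. I'll enter the gap slowly and watch the force.

```bash
python3 -m jog '[1,0,0,0.002,0,0,0, 1,0,0,0.004,0,0,0, 1,0,0,0.006,0,0,0, 1,0,0,0.008,0,0,0, 1,0,0,0.009,0,0,0]'; python3 -m jog '[1,0,0,0.001,0,0,0, 1,0,0,0.002,0,0,0, 1,0,0,0.003,0,0,0, 1,0,0,0.004,0,0,0]';python3 -m jog '[1,0,0,0.001,0,0,0, 1,0,0,0.003,0,0,0, 1,0,0,0.006,0,0,0, 1,0,0,0.006,0,0,0]'
```

```text
time: 12.32
ee_pos: [0.5697, -0.2002, 0.2341]
tcp_rot: [0.549, 0.836, -0.0, -0.0]
contact_force: [-0.2, 0.7, -1.4]
grip_width: 0.017
gripper_force: 58.5
time: 12.82
ee_pos: [0.5697, -0.2003, 0.2303]
tcp_rot: [0.549, 0.836, -0.0, 0.0]
contact_force: [0.1, 0.8, -2.0]
grip_width: 0.0172
gripper_force: 58.6
time: 13.32
ee_pos: [0.5695, -0.2001, 0.2239]
tcp_rot: [0.549, 0.836, -0.0, -0.0]
contact_force: [-0.1, 0.1, -0.8]
grip_width: 0.0171
gripper_force: 58.5
```

```bash
python3 -m jog '[1,0,0,0.003,0,0,0, 1,0,0,0.006,0,0,0, 1,0,0,0.009,0,0,0, 1,0,0,0.012,0,0,0, 1,0,0,0.015,0,0,0, 1,0,0,0.018,0,0,0, 1,0,0,0.018,0,0,0]'; python3 - <<'E'
from bench import eyes
import pickle
from h import *
c=eyes.capture("side");pickle.dump(c,open("pics/side5.pkl","wb"));i=c["color"][...,::-1]
cv2.imwrite("pics/b5.png",cv2.convertScaleAbs(cv2.resize(i[109:209,364:454],None,fx=6,fy=6,interpolation=cv2.INTER_CUBIC),alpha=1.6))
E
```

```text
time: 14.2
ee_pos: [0.5695, -0.2002, 0.206]
tcp_rot: [0.549, 0.836, -0.0, -0.0]
contact_force: [0.0, -0.1, -1.5]
grip_width: 0.0174
gripper_force: 58.5
```

View pics/b5.png

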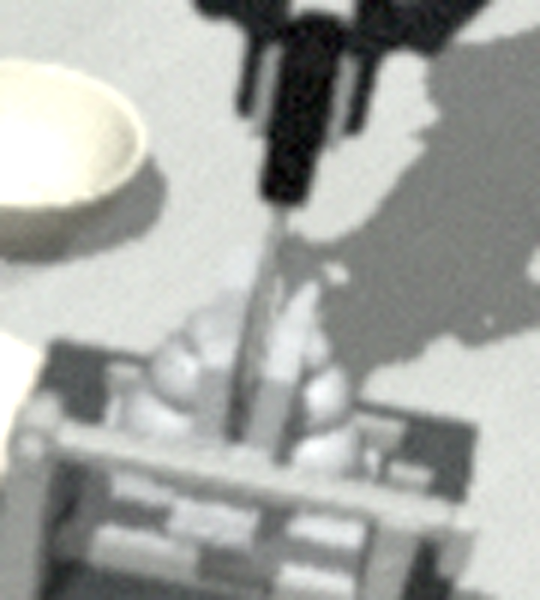

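The side view shows the blade well inside the gap: it runs from (285,205) down between the plates at (245,390), with no contact force. The tip is about 31 mm deep. I'll now feel for the drag.

```bash
f(){ grep -E "ee_pos|contact" | tr '\n' ' '; echo; }; python3 -m jog '[1,0,0,0.001,0,0,0, 1,0,0,0.002,0,0,0, 1,0,0,0.003,0,0,0, 1,0,0,0.004,0,0,0]'|f; python3 -m jog '[1,0,0,0.001,0,0,0, 1,0,0,0.002,0,0,0]'|f; python3 -m jog '[1,0,0,0.001,0,0,0, 1,0,0,0.002,0,0,0]'|f; python3 -m jog '[1,0,0,0.001,0,0,0, 1,0,0,0.002,0,0,0]'|f; python3 -m jog '[1,0,0,0.001,0,0,0, 1,0,0,0.002,0,0,0]'|f
```

```text
ee_pos: [0.5697, -0.2003, 0.2023] contact_force: [0.2, 0.4, -1.5] 
ee_pos: [0.5697, -0.2003, 0.2002] contact_force: [-0.8, -0.1, -1.8] 
ee_pos: [0.5697, -0.2003, 0.1983] contact_force: [-0.1, -1.0, -0.5] 
ee_pos: [0.5696, -0.2003, 0.1962] contact_force: [-0.7, -0.6, -0.7] 
ee_pos: [0.5697, -0.2003, 0.1943] contact_force: [-0.1, 0.3, -1.1]
```

```bash
f(){ grep -E "ee_pos|contact" | tr '\n' ' '; echo; }; python3 -m jog '[1,0,0,0.001,0,0,0, 1,0,0,0.002,0,0,0]'|f; python3 -m jog '[1,0,0,0.001,0,0,0, 1,0,0,0.002,0,0,0]'|f; python3 -m jog '[1,0,0,0.001,0,0,0, 1,0,0,0.002,0,0,0]'|f; python3 -m jog '[1,0,0,0.001,0,0,0, 1,0,0,0.002,0,0,0]'|f
```

```text
ee_pos: [0.5697, -0.2002, 0.1922] contact_force: [-0.8, 0.0, -0.5] 
ee_pos: [0.5697, -0.2002, 0.1903] contact_force: [-1.0, -0.3, -1.6] 
ee_pos: [0.5697, -0.2003, 0.1883] contact_force: [-0.5, 0.0, -1.7] 
ee_pos: [0.5697, -0.2002, 0.1863] contact_force: [-0.0, -1.1, -0.1]
```

```bash
f(){ grep -E "ee_pos|contact" | tr '\n' ' '; echo; }; python3 -m jog '[1,0,0,0.001,0,0,0]'|f;  python3 -m jog '[1,0,0,0.001,0,0,0]'|f;  python3 -m jog '[1,0,0,0.001,0,0,0]'|f;  python3 -m jog '[1,0,0,0.001,0,0,0]'|f; python3 -m jog '[1,0,0,0.001,0,0,0]'|f
```

```text
ee_pos: [0.5697, -0.2002, 0.1853] contact_force: [-1.1, -1.5, -0.4] 
ee_pos: [0.5697, -0.2002, 0.1842] contact_force: [0.1, 0.5, -0.3] 
ee_pos: [0.5698, -0.2002, 0.1833] contact_force: [-1.0, -0.9, -1.6] 
ee_pos: [0.5697, -0.2003, 0.1823] contact_force: [-0.7, 0.3, -2.0] 
ee_pos: [0.5697, -0.2003, 0.1813] contact_force: [-0.2, -0.4, -0.9]
```

```bash
f(){ grep -E "ee_pos|contact" | tr '\n' ' '; echo; }; python3 -m jog '[1,0,0,0.001,0,0,0]'|f;  python3 -m jog '[1,0,0,0.001,0,0,0]'|f;  python3 -m jog '[1,0,0,0.001,0,0,0]'|f;  python3 -m jog '[1,0,0,0.001,0,0,0]'|f
```

```text
ee_pos: [0.5698, -0.2003, 0.1803] contact_force: [-0.5, -0.7, 0.1] 
ee_pos: [0.5699, -0.2003, 0.1794] contact_force: [-0.1, -1.0, -0.7] 
ee_pos: [0.5699, -0.2003, 0.1785] contact_force: [-0.0, 0.3, 1.6] 
ee_pos: [0.5699, -0.2003, 0.1775] contact_force: [-0.3, 0.2, 2.0]
```

```bash
f(){ grep -E "ee_pos|contact|width" | tr '\n' ' '; echo; }; python3 -m jog '[1,0,0,0.001,0,0,0]'|f;  python3 -m jog '[1,0,0,0.001,0,0,0]'|f;  python3 -m jog '[1,0,0,0.001,0,0,0]'|f
```

```text
ee_pos: [0.57, -0.2004, 0.1765] contact_force: [-0.7, 0.5, 3.0] grip_width: 0.0173 
ee_pos: [0.57, -0.2004, 0.1756] contact_force: [-0.5, 0.5, 2.5] grip_width: 0.0172 
ee_pos: [0.57, -0.2004, 0.1746] contact_force: [-0.2, 0.4, 4.6] grip_width: 0.0172
```

```bash
f(){ grep -E "time|ee_pos|contact|width" | tr '\n' ' '; echo; }; python3 -m jog '[1,0,0,0.001,0,0,0]'|f;  python3 -m jog '[1,0,0,0.001,0,0,0]'|f;  python3 -m jog '[1,0,0,0,0,0,0,1,0,0,0,0,0,0,1,0,0,0,0,0,0]'|f; python3 - <<'E'
from bench import eyes
import pickle
from h import *
o=[]
for n in("top","side"):
    c=eyes.capture(n);i=c["color"][...,::-1]
    x,y=(340,165) if n=="top" else (354,119)
    o.append(cv2.convertScaleAbs(cv2.resize(i[y:y+120,x:x+80],None,fx=5,fy=5,interpolation=cv2.INTER_CUBIC),alpha=1.6))
cv2.imwrite("pics/b6.png",np.hstack(o))
E
```

```text
time: 18.38 ee_pos: [0.57, -0.2004, 0.1736] contact_force: [-0.5, -0.8, 5.1] grip_width: 0.0175 
time: 18.5 ee_pos: [0.57, -0.2004, 0.1726] contact_force: [0.0, 0.3, 5.7] grip_width: 0.0173 
time: 18.88 ee_pos: [0.57, -0.2004, 0.1725] contact_force: [-0.4, 0.2, 4.6] grip_width: 0.0172
```

View pics/b6.png

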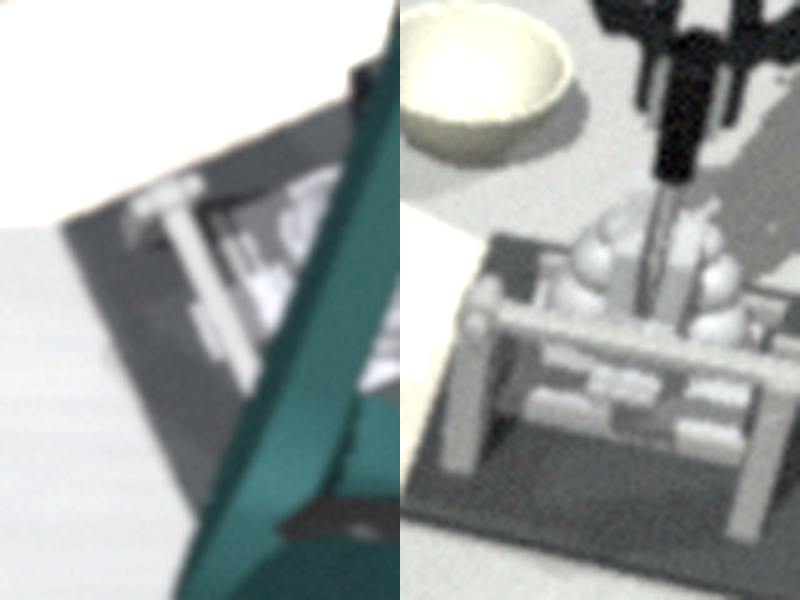

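The side view shows the bar level in its fork, from (480,300) to (795,375). The blade is in the gap under the handle at (655,250), dragging at about 6 N roughly 8 mm past first touch, and the bowl hasn't moved. I'm handing in now.

```bash
python3 -c "
from bench import env
print(env.hand_in())"
```

```text
the job is handed in; nothing more can be done
None
```

I swung the locking bar fully down into its catch, then moved the blade into the gap, where it drags at about 6 N at roughly 64 mm depth and is still held in the gripper; I handed the job in at about 19 s, and the hand-in gave no verdict.

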